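# Make up two microscope optical columns

## Robot

A 7-joint arm with a two-finger parallel gripper is mounted at the origin on the work surface. World frame = base frame: x ahead of the robot, y to its left, z up, the work surface at z = 0. Lengths are in m, angles in rad, forces in N, time in s.
With the tool pointing down it reaches from about 0.425 to 0.875 m from the base axis. Payload 4.7 kg.
Tool frame: the origin (TCP) lies where the fingers leave the gripper's body, on its centre line; the fingertips stand 70 mm ahead of it and the grasp point (between the pads) lies 51 mm ahead of it; z points along the fingers, y is the line along which they close (so a half turn about z gives the same grasp; the last joint's range is limited). The gripper opens to 87 mm and grips with 3 to 60 N. Pads are 19 mm wide; open, the fingers measure 117 mm over their backs; the gripper's body (75 mm by 190 mm) begins 51 mm behind the grasp point.
Start: joints at [1.242, 0.321, -0.07, 1.45, 0.023, 1.371, -0.057], TCP at [0.218, -0.612, 0.292] pointing down, gripper open.
Joint ranges: [-2.86, 2.86], [-0.3, 2.09], [-1.38, 1.24], [0.06, 2.45], [-1.56, 4.7], [0.09, 2.05], [-2.69, 2.69]. Speed limits (rad/s): [2.57, 2.57, 3.14, 3.14, 3.14, 3.14, 3.14].

## Interface

Orientations are given as a rotation vector (axis times angle).
In Python, from bench import get_state, get_image, get_calibration, close_job gives the robot as it stands.
- The arm moves only by the tool send_rows, never from a script. Its argument "rows" is a list of rows, each an object of numbers: "hand": the finger opening in mm, from 0 to 87; "x", "y", "z": the shift along the world's x, y, z in mm; "roll": the turn about the world's z in degrees. A call has 1 to 10 rows; each row shifts and turns the commanded pose from where the row before left it; what a row does not reach is not made up. A row lasts 1/10 s, in which the tool goes at most 50 mm and 8.59 degrees, less where a joint would pass 70% of its speed; a pose out of reach is approached as far as the arm can. A call is refused whole if a number of a shift passes 50 or a number of a turn 8.59, either way. A call with a gripper value outside its range is refused whole. The fingers move at their own pace and stop on an object; "force" is the grip in N (left out, the last holds). Time passes only in rows, so rows that do not move let the fingers close. It gives the time, the measured TCP pose, the force, the opening and the grip force at its end, in the units of the state.
- get_state(): the state, without advancing time (a new reading comes with each control period).
- get_image(name): name is "scene" or "top" or "wrist"; returns the picture (420x560x3 uint8, blue, green, red); there is no depth.
- get_calibration(name): a dict with "mtx" (3x3 intrinsics, pixels), "D" ([k1, k2, p1, p2, k3] as OpenCV has them; the pictures are not rectified), "world_from_camera" (4x4, takes a point from camera to world coordinates). Camera axes: x right, y down, z forward; pixel columns grow to the right and rows downward; lengths in m; the calibration is good to about 2 mm. A picture is of the moment at which its call begins: read the wrist's pose just before it. get_calibration takes no time and is no camera call; for the wrist camera it gives the pose at the moment of the call.
- close_job(): hands the job in; it is judged then, once.
The state is a dict: "time": time; "joint_positions": joint angles; "qd": joint speeds; "joint_torque": joint torques, N m; "position": TCP position; "tool_rot": TCP orientation; "ft_force": force on the tool from outside, world axes, zero at the start; "torque": the same for the moment, N m; "grip_width": opening from 0.0 (shut) to 1.0 (fully open); "grip_force": force on a finger pad.
Only numpy, scipy, OpenCV 4.12 (cv2) and the standard library are available. Lean on these libraries where they do the work, as an engineer would, in place of code of your own. Each camera call takes 0.05 s, during which the arm holds its last target. There are 200 camera calls.

## Task

Make up both optical columns on the bench: on the ivory port stack the brass spacer, then the green filter cell, then the silver lens cell; on the blue port put the red filter cell and then the black eyepiece. Each piece must stand upright with its foot fully home in the recess below it; do not tip any piece over or disturb the wash bottle, the screwdriver or the thumb nut, and let go of everything.

Things in the scene. Friction and masses are not known exactly. Their poses are not given: they have to be found in the camera images.
- spacer: Brass spacer ring, yellow metal with a black round opening on top. Tapered foot 5 mm high (radius 13 mm, 16 at its shoulder) under a round body 50 mm across, 28 mm high; total 33 mm. Top recess: radius 19, 6 mm deep, for the foot of the next piece, whose shoulder then rests on this rim (its origin 5 mm below this top). Origin: centre of the foot's underside; z up. About 220 g, loose, upright.
- green_cell: Green filter cell, green body with bright green glass on top. Tapered foot 5 mm high (radius 13 mm, 16 at its shoulder) under a round body 50 mm across, 28 mm high; total 33 mm. Top recess: radius 19, 6 mm deep, for the foot of the next piece, whose shoulder then rests on this rim (its origin 5 mm below this top). Origin: centre of the foot's underside; z up. About 120 g, loose, upright.
- lens_cell: Silver lens cell, silver-white body with pale blue glass on top. Tapered foot 5 mm high (radius 13 mm, 16 at its shoulder) under a round body 50 mm across, 36 mm high; total 41 mm. Top recess: radius 19, 6 mm deep, for the foot of the next piece, whose shoulder then rests on this rim (its origin 5 mm below this top). Origin: centre of the foot's underside; z up. About 150 g, loose, upright.
- red_cell: Red filter cell, red body with bright red glass on top. Tapered foot 5 mm high (radius 13 mm, 16 at its shoulder) under a round body 50 mm across, 28 mm high; total 33 mm. Top recess: radius 19, 6 mm deep, for the foot of the next piece, whose shoulder then rests on this rim (its origin 5 mm below this top). Origin: centre of the foot's underside; z up. About 120 g, loose, upright.
- eyepiece: Black eyepiece with grey grip rings and a small violet lens on top. Tapered foot 5 mm high (radius 13 mm, 16 at its shoulder) under a round body 50 mm across, 47 mm high; total 52 mm. It is 50 mm across only up to 35 mm above the origin; above 42 mm it is a 40 mm eyecup, flat top, no recess. Origin: centre of the foot's underside; z up. About 160 g, loose, upright.
- ivory_port: Ivory port. Fixed. Dark round flange (radius 40, 8 mm thick) with a cream-white collar of radius 26 mm, rim 35 mm above the bench; top recess of radius 19 mm, 6 mm deep. A seated piece rests with its shoulder on the rim, its origin 30 mm above the bench. Origin: centre of the underside, on the bench; z up.
- blue_port: Blue port. Fixed. Dark round flange (radius 40, 8 mm thick) with a blue collar of radius 26 mm, rim 35 mm above the bench; top recess of radius 19 mm, 6 mm deep. A seated piece rests with its shoulder on the rim, its origin 30 mm above the bench. Origin: centre of the underside, on the bench; z up.
- wash_bottle: Bystander, to be left alone: closed white bottle with red cap, 52 mm across, 110 mm high, standing beyond the work. Origin: centre of its underside.
- driver: Bystander, to be left alone: screwdriver 160 mm long lying beyond the work. Origin: under it, about its middle; x along it towards the tip.
- thumb_nut: Bystander, to be left alone: small steel thumb nut, 26 mm across, 18 mm high, lying among the pieces. Origin: centre of its underside.
Not all that is in view belongs to the job. Several things look just like the eyepiece: the one meant starts nearest to the robot's base. Of the things shaped like the ivory_port, the ivory one is meant.

How it is judged:
At the end, for the whole second after the job is handed in: Spacer in the ivory port, green cell on it, lens cell on that; red cell in the blue port, eyepiece on it. Each within 6 mm of the axis of the one below, shoulder on the rim below (height +2.5/-4 mm), upright within 0.07 rad, at rest (horizontal distance between spacer and ivory_port below 0.006 m and z of spacer in the frame of ivory_port between 0.026 and 0.0325 m and angle between each of spacer, green_cell, lens_cell, red_cell, eyepiece's own z axis and vertical below 0.07 rad and linear speed of each of spacer, green_cell, lens_cell, red_cell, eyepiece below 0.02 m/s and horizontal distance between green_cell and spacer below 0.006 m and z of green_cell in the frame of spacer between 0.024 and 0.0305 m and horizontal distance between lens_cell and green_cell below 0.006 m and z of lens_cell in the frame of green_cell between 0.024 and 0.0305 m and horizontal distance between red_cell and blue_port below 0.006 m and z of red_cell in the frame of blue_port between 0.026 and 0.0325 m and horizontal distance between eyepiece and red_cell below 0.006 m and z of eyepiece in the frame of red_cell between 0.024 and 0.0305 m); the robot touches nothing.
It fails at once if a piece is tipped over (more than 57 degrees) (angle between any of spacer, green_cell, lens_cell, red_cell, eyepiece's own z axis and vertical above 1 rad).
It fails at once if a bystander (bottle, screwdriver, thumb nut) is moved more than 25 mm (distance of any of wash_bottle, driver, thumb_nut from where it was at the start of the episode above 0.025 m).
It also fails if it takes over 131 s, if anything falls off the work surface, if the arm or the gripper's body presses on something with over 40 N, if the wrist force passes 120 N, or if a joint passes its speed limit or range.

## Working session

There is one attempt and no reset: what is moved stays moved. The work goes in short steps, Python scripts to look and compute and a tool call to move; the robot and the scene stay as the last step left them, time stands still between calls to the robot, and variables do not carry over. Pictures are saved under pics/ and viewed, at most 14 in all, crops included, and the job is handed in when it is done.

Besides the shell and the picture viewer there is one more tool, called after ">>>" by a JSON object that holds its "name" and its "arguments", one argument or row to a line. send_rows: Moves the arm, as the interface text tells. Its arguments: {"type":"object","properties":{"rows":{"type":"array","items":{"type":"object","properties":{"hand":{"type":"number"},"x":{"type":"number"},"y":{"type":"number"},"z":{"type":"number"},"roll":{"type":"number"}}}},"force":{"type":"number"}},"required":["rows"]}

```bash
mkdir -p pics
cat > h.py <<'E'
import numpy as np, cv2
from bench import *
def snap(n,f):
    im=get_image(n); cv2.imwrite('pics/'+f,im); return im
def px2w(n,u,v,z,cal=None):
    c=cal or get_calibration(n); T=np.array(c["world_from_camera"])
    p=cv2.undistortPoints(np.array([[[u,v]]],float),np.array(c["mtx"]),np.array(c["D"])).ravel()
    d=T[:3,:3]@[p[0],p[1],1]; o=T[:3,3]
    return o+d*(z-o[2])/d[2]
E
python3 - <<'E'
from h import *
snap('top','t1.png'); snap('scene','s1.png'); print(get_state())
print(get_calibration('top')); print(get_calibration('wrist'))
E
```

```text
{'time': 0.1, 'joint_positions': array([ 1.24209777,  0.32175255, -0.07006405,  1.45154575,  0.0225713 ,
        1.37080634, -0.05690957]), 'qd': array([ 1.33433419e-03, -4.24438951e-03, -5.38661195e-04, -1.66048856e-03,
        4.55911411e-05,  1.02461219e-03, -1.76795512e-04]), 'joint_torque': array([ 6.24257464e-04, -4.92569697e+01, -4.05463139e-01, -3.13399279e+01,
       -6.42571924e-02,  3.94613401e-02,  4.84153747e-05]), 'position': array([ 0.21831097, -0.61184337,  0.29127187]), 'tool_rot': array([-3.09389888e+00, -5.35535216e-01,  5.72712449e-04]), 'ft_force': array([-0.19319553,  0.3865077 , -0.60927402]), 'torque': array([-0.00716076,  0.01120486,  0.01648312]), 'grip_force': 0.0, 'grip_width': 0.9978372059548354}
{'mtx': array([[497.07071577,   0.        , 278.83993203],
       [  0.        , 497.07071577, 207.78113921],
       [  0.        ,   0.        ,   1.        ]]), 'D': array([-0.12407813,  0.        ,  0.        ,  0.        ,  0.        ]), 'world_from_camera': array([[ 0.00395595, -0.9944409 ,  0.10522193,  0.45536338],
       [-0.9999709 , -0.00462035, -0.00607127,  0.02808895],
       [ 0.00652368, -0.10519485, -0.99443023,  1.24368505],
       [ 0.        ,  0.        ,  0.        ,  1.        ]])}
{'mtx': array([[371.46502709,   0.        , 279.06682091],
       [  0.        , 371.46502709, 212.18899821],
       [  0.        ,   0.        ,   1.        ]]), 'D': array([-0.06396439,  0.        ,  0.        ,  0.        ,  0.        ]), 'world_from_camera': array([[ 0.3364061 , -0.90776103, -0.25060095,  0.28543646],
       [-0.94171463, -0.32487391, -0.0873527 , -0.58825653],
       [-0.00211833,  0.26538057, -0.96414141,  0.3835131 ],
       [ 0.        ,  0.        ,  0.        ,  1.        ]])}
```

View pics/t1.png

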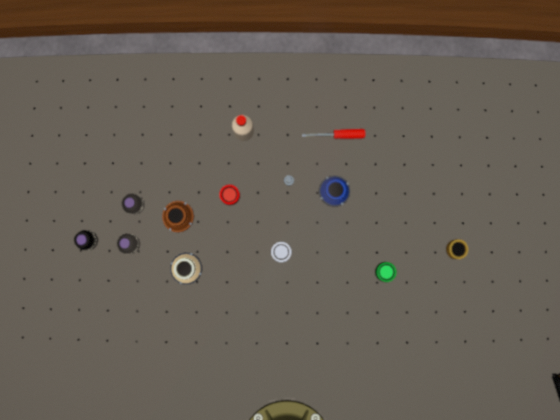

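View pics/s1.png

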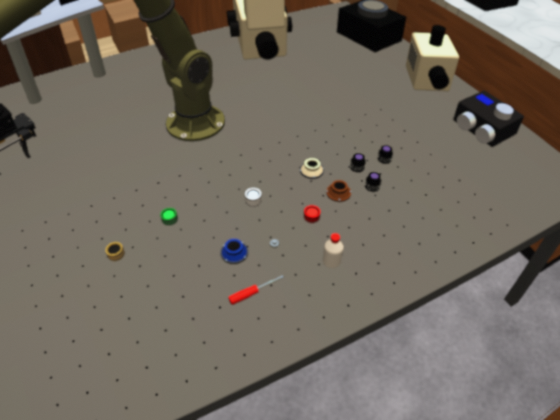

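Top view: spacer (458,249), green (386,272), lens (281,252), red (229,195), ivory port (185,269) vs. look-alike rust port (177,216), blue port (335,190). Candidate eyepieces: (84,240), (127,243), (132,203). Thumb nut at (289,181), bottle at (241,123) and driver at (335,134).

Run:
```python
from h import *
im=cv2.imread('pics/t1.png')
cal=get_calibration('top')
P=dict(spacer=(458,249,.033),green=(386,272,.033),lens=(281,252,.041),red=(229,195,.033),eA=(84,240,.052),eB=(127,243,.052),eC=(132,203,.052),ivory=(184,268,.035),rust=(176,215,.035),blue=(335,190,.035),nut=(289,181,.018),bottle=(241,121,.11))
for k,(u,v,z) in P.items():
    w=px2w('top',u,v,z,cal); print(k,w.round(3),'r',np.hypot(*w[:2]).round(3))
a=cv2.resize(im[180:300,60:220],None,fx=5,fy=5,interpolation=cv2.INTER_CUBIC); cv2.imwrite('pics/c1.png',a)
b=cv2.resize(im[170:290,320:480],None,fx=5,fy=5,interpolation=cv2.INTER_CUBIC); cv2.imwrite('pics/c2.png',b)
c=cv2.resize(im[160:280,200:360],None,fx=5,fy=5,interpolation=cv2.INTER_CUBIC); cv2.imwrite('pics/c3.png',c)
```

```text
spacer [ 0.483 -0.423  0.033] r 0.642
green [ 0.427 -0.241  0.033] r 0.491
lens [0.475 0.015 0.041] r 0.476
red [0.614 0.143 0.033] r 0.631
eA [0.5   0.495 0.052] r 0.704
eB [0.494 0.388 0.052] r 0.628
eC [0.592 0.379 0.052] r 0.702
ivory [0.435 0.25  0.035] r 0.502
rust [0.564 0.273 0.035] r 0.627
blue [ 0.628 -0.117  0.035] r 0.639
nut [ 0.652 -0.004  0.018] r 0.652
bottle [0.78  0.111 0.11 ] r 0.787
```

View pics/c1.png

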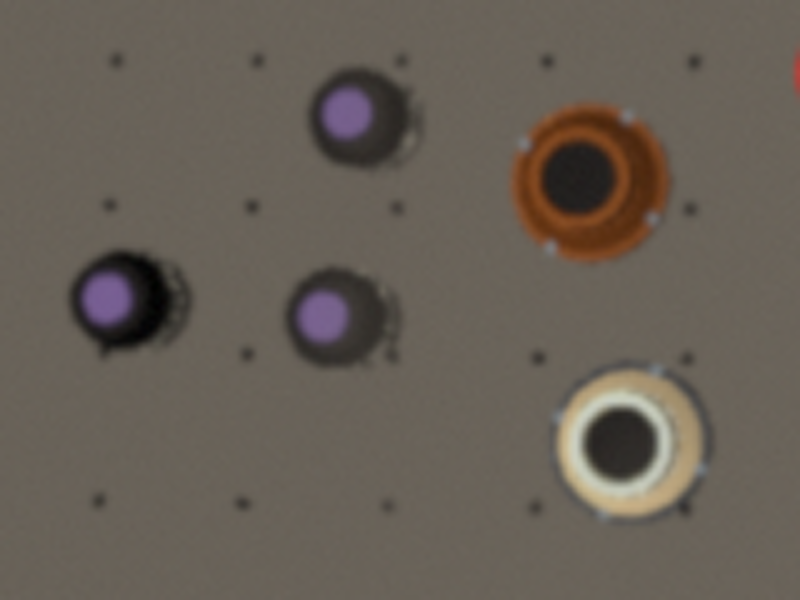

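View pics/c2.png

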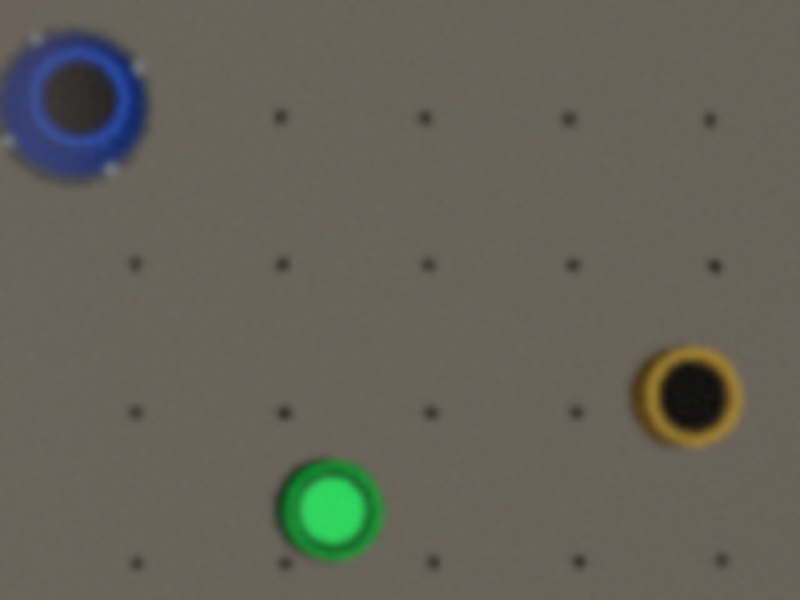

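View pics/c3.png

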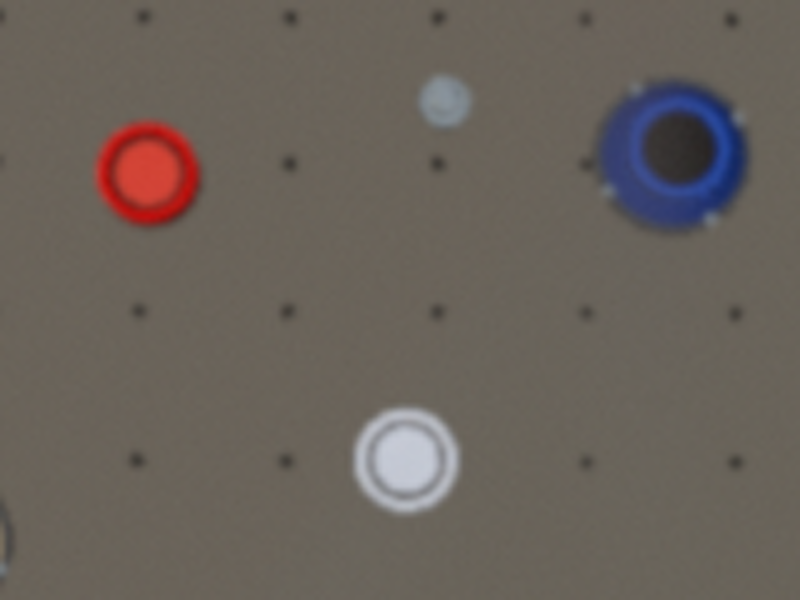

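Eyepiece meant: candidate (127,243), r = 0.63 m against 0.70 for the two others. The crops confirm sites: violet lenses in c1 at (323,317), (106,299), (347,113), ivory recess (621,443), blue recess in c2 (80,97), spacer (694,396), green (333,511); in c3 lens (406,459), red (148,174).

Run:
```python
from h import *
cal=get_calibration('top'); s=get_state()['position']
P=dict(spacer=(458.4,248.8,.033),green=(386.2,271.8,.033),lens=(280.8,251.4,.041),red=(229.2,194.4,.033),eyep=(124.2,243,.052),ivory=(183.8,268.2,.035),blue=(335.6,189,.035))
for k,(u,v,z) in P.items():
    w=px2w('top',u,v,z,cal); print(k,(w*1000).round(1), ((w-s)*1000).round(0))
```

```text
spacer [ 483.4 -424.5   33. ] [ 265.  187. -258.]
green [ 427.7 -241.8   33. ] [ 209.  370. -258.]
lens [476.8  15.6  41. ] [ 258.  627. -250.]
red [616.  142.8  33. ] [ 398.  755. -258.]
eyep [494.  394.6  52. ] [ 276. 1006. -239.]
ivory [434.8 250.8  35. ] [ 216.  863. -256.]
blue [ 630.4 -118.8   35. ] [ 412.  493. -256.]
```

>>> {"name": "send_rows", "arguments": {
  "rows": [
    {"hand":87,"x":33,"y":23,"z":-17},
    {"x":33,"y":23,"z":-17},
    {"x":33,"y":23,"z":-17},
    {"x":33,"y":24,"z":-17},
    {"x":33,"y":24,"z":-17},
    {"x":33,"y":24,"z":-17},
    {"x":33,"y":23,"z":-17},
    {"x":34,"y":23,"z":-17},
    {},
    {}
  ],
  "force": 25
}}

```text
schema error: expected keys hand, x, y, z, roll
```

Run:
```python
from h import *
s=get_state(); print(s['position'],s['tool_rot'],s['time'],s['joint_positions'].round(2)); cal=get_calibration('wrist'); snap('wrist','w1.png')
T=np.array(cal['world_from_camera']); Ti=np.linalg.inv(T)
def prj(p):
    r=cv2.projectPoints(np.array([p],float),cv2.Rodrigues(Ti[:3,:3])[0],Ti[:3,3],cal['mtx'],cal['D'])[0]; return r.ravel()
print(prj([.4834,-.4245,.033]),prj([*s['position'][:2],.033]))
```

```text
[ 0.21831097 -0.61184337  0.29127187] [-3.09389888e+00 -5.35535216e-01  5.72712449e-04] 0.1 [ 1.24  0.32 -0.07  1.45  0.02  1.37 -0.06]
[ 172.7171761  -186.80381833] [279.45515678 186.77197629]
```

View pics/w1.png

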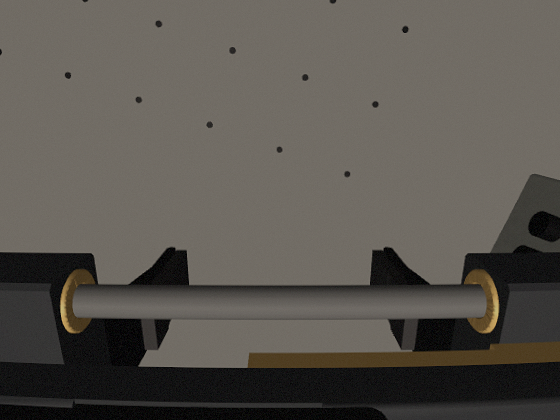

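The move was refused (all five keys are needed); the picture shows only the open fingers, at about (170,250) and (390,250), over bare bench.

>>> {"name": "send_rows", "arguments": {
  "rows": [
    {"hand":87,"x":33,"y":23,"z":-17,"roll":0},
    {"hand":87,"x":33,"y":23,"z":-17,"roll":0},
    {"hand":87,"x":33,"y":23,"z":-17,"roll":0},
    {"hand":87,"x":33,"y":24,"z":-17,"roll":0},
    {"hand":87,"x":33,"y":24,"z":-17,"roll":0},
    {"hand":87,"x":33,"y":24,"z":-17,"roll":0},
    {"hand":87,"x":33,"y":23,"z":-17,"roll":0},
    {"hand":87,"x":34,"y":23,"z":-17,"roll":0},
    {"hand":87,"x":0,"y":0,"z":0,"roll":0},
    {"hand":87,"x":0,"y":0,"z":0,"roll":0}
  ],
  "force": 25
}}

```text
time: 1.15
position: [0.4842, -0.4237, 0.1552]
tool_rot: [-3.093, -0.54, 0.002]
ft_force: [-1.0, -0.7, 0.0]
grip_width: 0.997
grip_force: 0.0
```

```bash
cat >> h.py <<'E'
def look(f,*pts):
    s=get_state(); print(s['position'].round(4),s['tool_rot'].round(3),s['time'],s['joint_positions'].round(2)); cal=get_calibration('wrist'); snap('wrist',f)
    Ti=np.linalg.inv(np.array(cal['world_from_camera']))
    pr=lambda p: cv2.projectPoints(np.array([p],float),cv2.Rodrigues(Ti[:3,:3])[0],Ti[:3,3],cal['mtx'],cal['D'])[0].ravel().round(1)
    for p in pts: print(pr(p), pr([*s['position'][:2],p[2]]))
    return cal
E
python3 - <<'E'
from h import *
look('w2.png',[.4834,-.4245,.033])
E
```

```text
[ 0.4842 -0.4237  0.1552] [-3.093e+00 -5.400e-01  2.000e-03] 1.15 [ 0.85  0.41 -0.22  1.62  0.1   1.12 -0.62]
[280.1 232.9] [279.3 231.3]
```

View pics/w2.png

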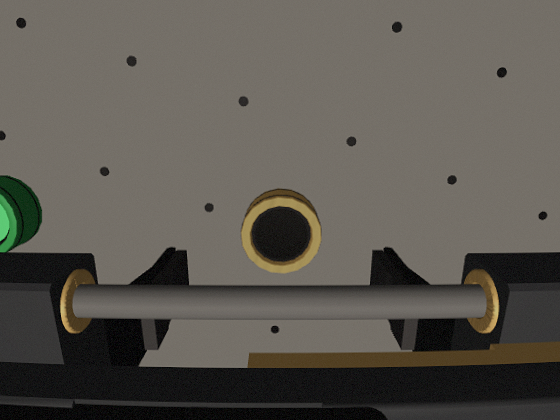

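The spacer's rim is centred at (281.5,233.5), against the tool axis at (279,231): within 1.5 mm, so the top-camera positions hold. Going down and gripping.

>>> {"name": "send_rows", "arguments": {
  "rows": [
    {"hand":87,"x":-1,"y":-1,"z":-25,"roll":0},
    {"hand":87,"x":0,"y":0,"z":-25,"roll":0},
    {"hand":87,"x":0,"y":0,"z":-26,"roll":0},
    {"hand":87,"x":0,"y":0,"z":0,"roll":0},
    {"hand":40,"x":0,"y":0,"z":0,"roll":0},
    {"hand":40,"x":0,"y":0,"z":0,"roll":0},
    {"hand":40,"x":0,"y":0,"z":0,"roll":0},
    {"hand":40,"x":0,"y":0,"z":0,"roll":0},
    {"hand":40,"x":0,"y":0,"z":0,"roll":0},
    {"hand":40,"x":0,"y":0,"z":0,"roll":0}
  ],
  "force": 25
}}

```text
time: 2.2
position: [0.4826, -0.4261, 0.0808]
tool_rot: [3.095, 0.536, 0.0]
ft_force: [-1.8, 1.1, 2.8]
grip_width: 0.566
grip_force: 25.0
```

>>> {"name": "send_rows", "arguments": {
  "rows": [
    {"hand":40,"x":0,"y":0,"z":25,"roll":0},
    {"hand":40,"x":0,"y":0,"z":35,"roll":0},
    {"hand":40,"x":0,"y":20,"z":35,"roll":0},
    {"hand":40,"x":0,"y":40,"z":0,"roll":0},
    {"hand":40,"x":0,"y":45,"z":0,"roll":0},
    {"hand":40,"x":0,"y":45,"z":0,"roll":0},
    {"hand":40,"x":0,"y":45,"z":0,"roll":0},
    {"hand":40,"x":0,"y":45,"z":0,"roll":0},
    {"hand":40,"x":0,"y":45,"z":0,"roll":0},
    {"hand":40,"x":0,"y":45,"z":0,"roll":0}
  ]
}}

```text
time: 3.2
position: [0.4818, -0.0944, 0.175]
tool_rot: [3.095, 0.536, -0.001]
ft_force: [1.0, 0.6, -1.2]
grip_width: 0.566
grip_force: 25.0
```

>>> {"name": "send_rows", "arguments": {
  "rows": [
    {"hand":40,"x":0,"y":45,"z":0,"roll":0},
    {"hand":40,"x":0,"y":45,"z":0,"roll":0},
    {"hand":40,"x":-8,"y":45,"z":0,"roll":0},
    {"hand":40,"x":-8,"y":45,"z":0,"roll":0},
    {"hand":40,"x":-8,"y":45,"z":0,"roll":0},
    {"hand":40,"x":-8,"y":45,"z":0,"roll":0},
    {"hand":40,"x":-8,"y":40,"z":0,"roll":0},
    {"hand":40,"x":-8,"y":32,"z":-10,"roll":0},
    {"hand":40,"x":0,"y":0,"z":-10,"roll":0},
    {"hand":40,"x":0,"y":0,"z":0,"roll":0}
  ]
}}

```text
time: 4.2
position: [0.4329, 0.2457, 0.1536]
tool_rot: [3.094, 0.54, -0.006]
ft_force: [0.2, -0.7, -2.1]
grip_width: 0.568
grip_force: 25.0
```

Run:
```python
from h import *
look('w3.png',[.4348,.2508,.035])
```

```text
[0.4329 0.2457 0.1536] [ 3.094  0.54  -0.006] 4.2 [ 0.12  0.18 -0.74  1.96  0.14  1.05 -1.91]
[271.8 227. ] [278.8 232.7]
```

View pics/w3.png

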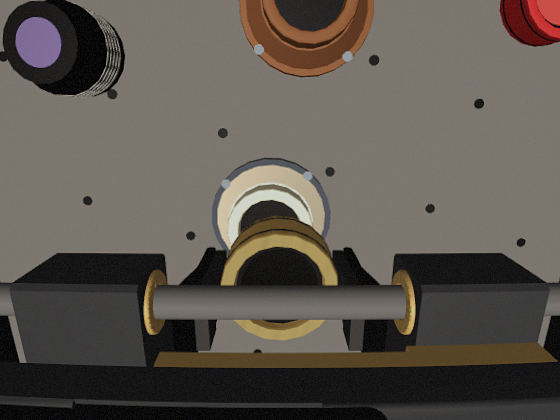

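Ivory collar is centred at about (270,227), as predicted (272,227); the spacer hangs centred between the fingers at (280,287). Correct by +2, +5 and lower.

>>> {"name": "send_rows", "arguments": {
  "rows": [
    {"hand":40,"x":2,"y":5,"z":0,"roll":0},
    {"hand":40,"x":0,"y":0,"z":0,"roll":0},
    {"hand":40,"x":0,"y":0,"z":-15,"roll":0},
    {"hand":40,"x":0,"y":0,"z":-12,"roll":0},
    {"hand":40,"x":0,"y":0,"z":-4,"roll":0},
    {"hand":40,"x":0,"y":0,"z":-4,"roll":0},
    {"hand":40,"x":0,"y":0,"z":-4,"roll":0},
    {"hand":40,"x":0,"y":0,"z":-2,"roll":0},
    {"hand":40,"x":0,"y":0,"z":0,"roll":0},
    {"hand":40,"x":0,"y":0,"z":0,"roll":0}
  ]
}}

```text
time: 5.25
position: [0.4366, 0.2509, 0.1145]
tool_rot: [-3.096, -0.536, -0.001]
ft_force: [0.4, -0.2, -1.3]
grip_width: 0.565
grip_force: 25.0
```

>>> {"name": "send_rows", "arguments": {
  "rows": [
    {"hand":40,"x":-1,"y":0,"z":-1.5,"roll":0},
    {"hand":40,"x":0,"y":0,"z":-1,"roll":0},
    {"hand":40,"x":0,"y":0,"z":-0.5,"roll":0},
    {"hand":40,"x":0,"y":0,"z":0,"roll":0},
    {"hand":40,"x":0,"y":0,"z":0,"roll":0}
  ]
}}

```text
time: 5.75
position: [0.4355, 0.2508, 0.1113]
tool_rot: [3.096, 0.536, 0.0]
ft_force: [0.1, 0.1, -1.5]
grip_width: 0.565
grip_force: 25.0
```

>>> {"name": "send_rows", "arguments": {
  "rows": [
    {"hand":40,"x":0,"y":0,"z":-1,"roll":0},
    {"hand":40,"x":0,"y":0,"z":0,"roll":0},
    {"hand":65,"x":0,"y":0,"z":0,"roll":0},
    {"hand":87,"x":0,"y":0,"z":0,"roll":0},
    {"hand":87,"x":0,"y":0,"z":0,"roll":0},
    {"hand":87,"x":0,"y":0,"z":0,"roll":0},
    {"hand":87,"x":0,"y":0,"z":20,"roll":0},
    {"hand":87,"x":0,"y":0,"z":40,"roll":0},
    {"hand":87,"x":0,"y":0,"z":10,"roll":0},
    {"hand":87,"x":0,"y":0,"z":0,"roll":0}
  ]
}}

```text
time: 6.75
position: [0.4366, 0.2514, 0.1821]
tool_rot: [-3.095, -0.535, -0.007]
ft_force: [-0.4, 0.4, 0.4]
grip_width: 0.994
grip_force: 0.0
```

Run:
```python
from h import *
look('w4.png',[.4348,.2508,.063])
```

```text
[0.4366 0.2514 0.1821] [-3.095 -0.535 -0.007] 6.75 [ 0.13  0.15 -0.75  1.92  0.12  1.1  -1.9 ]
[278.7 236.9] [278.8 233.8]
```

View pics/w4.png

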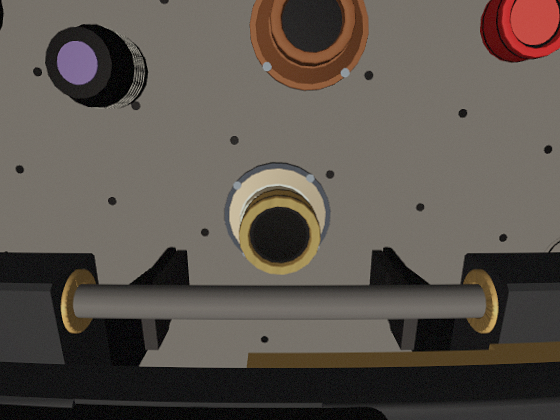

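The spacer is seated: rim centre (279.5,234.5), tool axis (279,234). Next the green cell.

>>> {"name": "send_rows", "arguments": {
  "rows": [
    {"hand":87,"x":10,"y":-30,"z":0,"roll":0},
    {"hand":87,"x":14,"y":-45,"z":0,"roll":0},
    {"hand":87,"x":14,"y":-45,"z":0,"roll":0},
    {"hand":87,"x":14,"y":-45,"z":0,"roll":0},
    {"hand":87,"x":8,"y":-45,"z":0,"roll":0},
    {"hand":87,"x":0,"y":-45,"z":0,"roll":0},
    {"hand":87,"x":-8,"y":-45,"z":0,"roll":0},
    {"hand":87,"x":-14,"y":-45,"z":0,"roll":0},
    {"hand":87,"x":-14,"y":-45,"z":0,"roll":0},
    {"hand":87,"x":-14,"y":-45,"z":0,"roll":0}
  ]
}}

```text
time: 7.8
position: [0.4435, -0.1857, 0.1784]
tool_rot: [-3.094, -0.535, 0.004]
ft_force: [1.5, -1.2, 0.1]
grip_width: 1.003
grip_force: 0.0
```

>>> {"name": "send_rows", "arguments": {
  "rows": [
    {"hand":87,"x":-10,"y":-40,"z":0,"roll":0},
    {"hand":87,"x":-9,"y":-18,"z":-20,"roll":0},
    {"hand":87,"x":0,"y":0,"z":-10,"roll":0},
    {"hand":87,"x":0,"y":0,"z":0,"roll":0}
  ]
}}

```text
time: 8.2
position: [0.4247, -0.2409, 0.1472]
tool_rot: [-3.091, -0.534, 0.007]
ft_force: [-0.6, 0.6, 0.3]
grip_width: 0.999
grip_force: 0.0
```

Run:
```python
from h import *
cal=look('w5.png',[.4277,-.2418,.033])
im=cv2.imread('pics/w5.png').astype(int)
m=((im[...,1]>1.5*im[...,2])&(im[...,1]>190)).astype(np.uint8)
n,_,st,c=cv2.connectedComponentsWithStats(m); i=1+np.argmax(st[1:,4]); print(c[i],st[i]); print(px2w('wrist',*c[i],.028,cal))
```

```text
[ 0.4247 -0.2409  0.1472] [-3.091 -0.534  0.007] 8.2 [ 0.76  0.13 -0.31  2.    0.04  1.03 -0.8 ]
[283.1 231. ] [279.9 235. ]
[284.06478873 231.48826291] [ 258  207   53   50 2130]
[ 0.42601819 -0.24303454  0.028     ]
```

>>> {"name": "send_rows", "arguments": {
  "rows": [
    {"hand":87,"x":2,"y":-1,"z":-20,"roll":0},
    {"hand":87,"x":0,"y":0,"z":-25,"roll":0},
    {"hand":87,"x":0,"y":0,"z":-23,"roll":0},
    {"hand":87,"x":0,"y":0,"z":0,"roll":0},
    {"hand":40,"x":0,"y":0,"z":0,"roll":0},
    {"hand":40,"x":0,"y":0,"z":0,"roll":0},
    {"hand":40,"x":0,"y":0,"z":0,"roll":0},
    {"hand":40,"x":0,"y":0,"z":0,"roll":0},
    {"hand":40,"x":0,"y":0,"z":0,"roll":0},
    {"hand":40,"x":0,"y":0,"z":0,"roll":0}
  ]
}}

```text
time: 9.25
position: [0.4286, -0.2433, 0.0827]
tool_rot: [3.095, 0.536, 0.0]
ft_force: [-0.1, 1.2, 1.6]
grip_width: 0.564
grip_force: 25.0
```

>>> {"name": "send_rows", "arguments": {
  "rows": [
    {"hand":40,"x":0,"y":0,"z":25,"roll":0},
    {"hand":40,"x":10,"y":0,"z":45,"roll":0},
    {"hand":40,"x":14,"y":20,"z":45,"roll":0},
    {"hand":40,"x":14,"y":45,"z":5,"roll":0},
    {"hand":40,"x":14,"y":45,"z":0,"roll":0},
    {"hand":40,"x":8,"y":45,"z":0,"roll":0},
    {"hand":40,"x":0,"y":45,"z":0,"roll":0},
    {"hand":40,"x":0,"y":45,"z":0,"roll":0},
    {"hand":40,"x":0,"y":45,"z":0,"roll":0},
    {"hand":40,"x":-8,"y":45,"z":0,"roll":0}
  ]
}}

```text
time: 10.25
position: [0.4802, 0.093, 0.2013]
tool_rot: [-3.096, -0.535, -0.001]
ft_force: [0.7, -0.9, -0.7]
grip_width: 0.568
grip_force: 25.0
```

>>> {"name": "send_rows", "arguments": {
  "rows": [
    {"hand":40,"x":-12,"y":45,"z":0,"roll":0},
    {"hand":40,"x":-14,"y":45,"z":0,"roll":0},
    {"hand":40,"x":-10,"y":40,"z":0,"roll":0},
    {"hand":40,"x":-8,"y":28,"z":0,"roll":0},
    {"hand":40,"x":0,"y":0,"z":0,"roll":0},
    {"hand":40,"x":0,"y":0,"z":0,"roll":0}
  ]
}}

```text
time: 10.85
position: [0.4357, 0.2496, 0.201]
tool_rot: [3.095, 0.539, -0.001]
ft_force: [0.4, -0.6, -0.7]
grip_width: 0.567
grip_force: 25.0
```

>>> {"name": "send_rows", "arguments": {
  "rows": [
    {"hand":40,"x":0,"y":1,"z":-20,"roll":0},
    {"hand":40,"x":0,"y":0,"z":-20,"roll":0},
    {"hand":40,"x":0,"y":0,"z":-8,"roll":0},
    {"hand":40,"x":0,"y":0,"z":-4,"roll":0},
    {"hand":40,"x":0,"y":0,"z":-3,"roll":0},
    {"hand":40,"x":0,"y":0,"z":-2,"roll":0},
    {"hand":40,"x":0,"y":0,"z":-1,"roll":0},
    {"hand":40,"x":0,"y":0,"z":0,"roll":0},
    {"hand":40,"x":0,"y":0,"z":0,"roll":0}
  ]
}}

```text
time: 11.75
position: [0.4363, 0.2505, 0.1436]
tool_rot: [3.096, 0.536, 0.001]
ft_force: [0.2, -0.1, -0.6]
grip_width: 0.568
grip_force: 25.0
```

>>> {"name": "send_rows", "arguments": {
  "rows": [
    {"hand":40,"x":0,"y":0,"z":-1,"roll":0},
    {"hand":40,"x":0,"y":0,"z":-1,"roll":0},
    {"hand":40,"x":0,"y":0,"z":-0.5,"roll":0},
    {"hand":40,"x":0,"y":0,"z":0,"roll":0},
    {"hand":40,"x":0,"y":0,"z":0,"roll":0}
  ]
}}

```text
time: 12.25
position: [0.4361, 0.2503, 0.1407]
tool_rot: [3.095, 0.536, -0.0]
ft_force: [-0.3, -0.8, -0.6]
grip_width: 0.568
grip_force: 25.0
```

>>> {"name": "send_rows", "arguments": {
  "rows": [
    {"hand":40,"x":0,"y":0,"z":-0.5,"roll":0},
    {"hand":40,"x":0,"y":0,"z":0,"roll":0},
    {"hand":65,"x":0,"y":0,"z":0,"roll":0},
    {"hand":87,"x":0,"y":0,"z":0,"roll":0},
    {"hand":87,"x":0,"y":0,"z":0,"roll":0},
    {"hand":87,"x":0,"y":0,"z":0,"roll":0},
    {"hand":87,"x":0,"y":0,"z":20,"roll":0},
    {"hand":87,"x":0,"y":0,"z":40,"roll":0},
    {"hand":87,"x":0,"y":0,"z":10,"roll":0},
    {"hand":87,"x":0,"y":0,"z":0,"roll":0}
  ]
}}

```text
time: 13.25
position: [0.4372, 0.2509, 0.212]
tool_rot: [-3.095, -0.535, -0.006]
ft_force: [0.0, 0.0, -0.3]
grip_width: 0.995
grip_force: 0.0
```

```bash
cat >> h.py <<'E'
def blob(cal,f,m,z):
    n,_,st,c=cv2.connectedComponentsWithStats(m.astype(np.uint8)); i=1+np.argmax(st[1:,4]); print(c[i].round(1),st[i],px2w('wrist',*c[i],z,cal).round(4))
E
python3 - <<'E'
from h import *
cal=look('w6.png',[.436,.2505,.091])
im=cv2.imread('pics/w6.png').astype(int)
m=((im[...,1]>1.5*im[...,2])&(im[...,1]>190)); blob(cal,'',m,.085)
E
```

```text
[0.4372 0.2509 0.212 ] [-3.095 -0.535 -0.006] 13.25 [ 0.16  0.12 -0.77  1.89  0.09  1.16 -1.87]
[278.8 234.9] [278.8 232.8]
[279.3 235.9] [ 254  212   52   49 2009] [0.4336 0.2493 0.085 ]
```

View pics/w6.png

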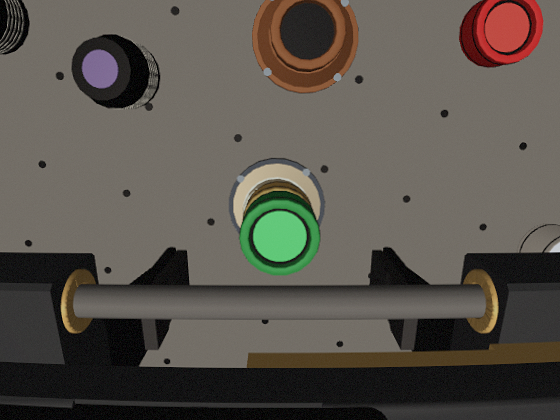

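The green cell stands square on the spacer (rim centre (279.5,235)). Now the lens cell.

>>> {"name": "send_rows", "arguments": {
  "rows": [
    {"hand":87,"x":5,"y":-30,"z":0,"roll":0},
    {"hand":87,"x":8,"y":-45,"z":0,"roll":0},
    {"hand":87,"x":8,"y":-45,"z":0,"roll":0},
    {"hand":87,"x":8,"y":-45,"z":-15,"roll":0},
    {"hand":87,"x":7,"y":-40,"z":-20,"roll":0},
    {"hand":87,"x":4,"y":-30,"z":-20,"roll":0},
    {"hand":87,"x":0,"y":0,"z":0,"roll":0},
    {"hand":87,"x":0,"y":0,"z":0,"roll":0}
  ]
}}

```text
time: 14.1
position: [0.4748, 0.0149, 0.1533]
tool_rot: [-3.095, -0.533, 0.006]
ft_force: [0.1, 0.5, 0.1]
grip_width: 0.998
grip_force: 0.0
```

Run:
```python
from h import *
cal=look('w7.png',[.4768,.0156,.041])
im=cv2.imread('pics/w7.png').astype(int)
m=im.min(2)>150; m[250:]=0; blob(cal,'',m,.039)
```

```text
[0.4748 0.0149 0.1533] [-3.095 -0.533  0.006] 14.1 [ 0.45  0.11 -0.56  2.02  0.06  1.04 -1.37]
[279.3 232.7] [279.3 236.2]
[278.8 230.7] [ 251  208   56   42 1936] [0.4772 0.0161 0.039 ]
```

View pics/w7.png

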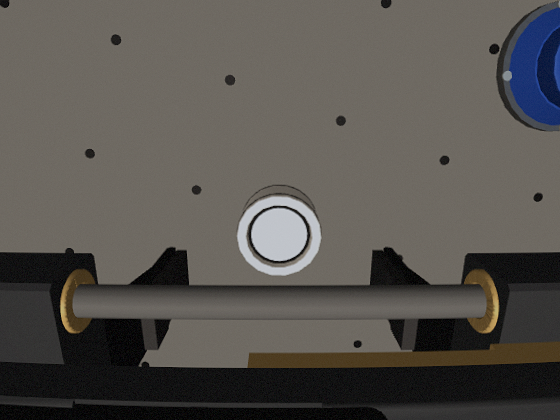

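The lens cell's rim is centred at (279,235), tool axis (279,236). Going down.

>>> {"name": "send_rows", "arguments": {
  "rows": [
    {"hand":87,"x":1,"y":0,"z":-25,"roll":0},
    {"hand":87,"x":0,"y":0,"z":-25,"roll":0},
    {"hand":87,"x":0,"y":0,"z":-22,"roll":0},
    {"hand":87,"x":0,"y":0,"z":0,"roll":0},
    {"hand":40,"x":0,"y":0,"z":0,"roll":0},
    {"hand":40,"x":0,"y":0,"z":0,"roll":0},
    {"hand":40,"x":0,"y":0,"z":0,"roll":0},
    {"hand":40,"x":0,"y":0,"z":0,"roll":0},
    {"hand":40,"x":0,"y":0,"z":0,"roll":0},
    {"hand":40,"x":0,"y":0,"z":0,"roll":0}
  ]
}}

```text
time: 15.15
position: [0.4773, 0.0154, 0.0836]
tool_rot: [3.095, 0.536, 0.001]
ft_force: [-0.5, 0.4, 2.6]
grip_width: 0.569
grip_force: 25.2
```

>>> {"name": "send_rows", "arguments": {
  "rows": [
    {"hand":40,"x":0,"y":0,"z":25,"roll":0},
    {"hand":40,"x":0,"y":0,"z":45,"roll":0},
    {"hand":40,"x":0,"y":10,"z":45,"roll":0},
    {"hand":40,"x":-5,"y":35,"z":35,"roll":0},
    {"hand":40,"x":-7,"y":45,"z":0,"roll":0},
    {"hand":40,"x":-8,"y":45,"z":0,"roll":0},
    {"hand":40,"x":-8,"y":45,"z":0,"roll":0},
    {"hand":40,"x":-8,"y":35,"z":0,"roll":0},
    {"hand":40,"x":-5,"y":20,"z":0,"roll":0},
    {"hand":40,"x":0,"y":0,"z":0,"roll":0}
  ]
}}

```text
time: 16.15
position: [0.4342, 0.254, 0.2332]
tool_rot: [-3.092, -0.545, 0.001]
ft_force: [0.2, -0.2, -0.7]
grip_width: 0.569
grip_force: 25.2
```

>>> {"name": "send_rows", "arguments": {
  "rows": [
    {"hand":40,"x":0,"y":0,"z":0,"roll":0}
  ]
}}

```text
time: 16.25
position: [0.4359, 0.2499, 0.2328]
tool_rot: [3.094, 0.537, -0.001]
ft_force: [-0.1, 0.3, -1.6]
grip_width: 0.566
grip_force: 25.2
```

Down 61 mm, to about 2 mm above the seat.

>>> {"name": "send_rows", "arguments": {
  "rows": [
    {"hand":40,"x":0,"y":0.5,"z":-20,"roll":0},
    {"hand":40,"x":0,"y":0,"z":-20,"roll":0},
    {"hand":40,"x":0,"y":0,"z":-9,"roll":0},
    {"hand":40,"x":0,"y":0,"z":-5,"roll":0},
    {"hand":40,"x":0,"y":0,"z":-4,"roll":0},
    {"hand":40,"x":0,"y":0,"z":-2,"roll":0},
    {"hand":40,"x":0,"y":0,"z":-1,"roll":0},
    {"hand":40,"x":0,"y":0,"z":0,"roll":0},
    {"hand":40,"x":0,"y":0,"z":0,"roll":0}
  ]
}}

```text
time: 17.15
position: [0.4363, 0.251, 0.1726]
tool_rot: [3.095, 0.536, 0.001]
ft_force: [0.3, 0.4, -2.1]
grip_width: 0.568
grip_force: 25.2
```

>>> {"name": "send_rows", "arguments": {
  "rows": [
    {"hand":40,"x":0,"y":-0.5,"z":-1,"roll":0},
    {"hand":40,"x":0,"y":0,"z":-1,"roll":0},
    {"hand":40,"x":0,"y":0,"z":-1,"roll":0},
    {"hand":40,"x":0,"y":0,"z":0,"roll":0},
    {"hand":40,"x":0,"y":0,"z":0,"roll":0}
  ]
}}

```text
time: 17.65
position: [0.4363, 0.2503, 0.1696]
tool_rot: [3.095, 0.536, 0.0]
ft_force: [-1.5, -0.4, 3.3]
grip_width: 0.571
grip_force: 25.2
```

Contact at the expected height (0.1696). Release.

>>> {"name": "send_rows", "arguments": {
  "rows": [
    {"hand":65,"x":0,"y":0,"z":0,"roll":0},
    {"hand":87,"x":0,"y":0,"z":0,"roll":0},
    {"hand":87,"x":0,"y":0,"z":0,"roll":0},
    {"hand":87,"x":0,"y":0,"z":0,"roll":0},
    {"hand":87,"x":0,"y":0,"z":20,"roll":0},
    {"hand":87,"x":0,"y":0,"z":40,"roll":0},
    {"hand":87,"x":0,"y":0,"z":10,"roll":0},
    {"hand":87,"x":0,"y":0,"z":0,"roll":0}
  ]
}}

```text
time: 18.45
position: [0.4371, 0.2509, 0.2409]
tool_rot: [-3.095, -0.536, -0.006]
ft_force: [-0.2, -0.5, -0.7]
grip_width: 1.0
grip_force: 0.0
```

Run:
```python
from h import *
cal=look('w8.png',[.436,.2505,.127])
```

```text
[0.4371 0.2509 0.2409] [-3.095 -0.536 -0.006] 18.45 [ 0.2   0.09 -0.8   1.85  0.07  1.22 -1.86]
[278.8 238.5] [278.8 236.6]
```

View pics/w8.png

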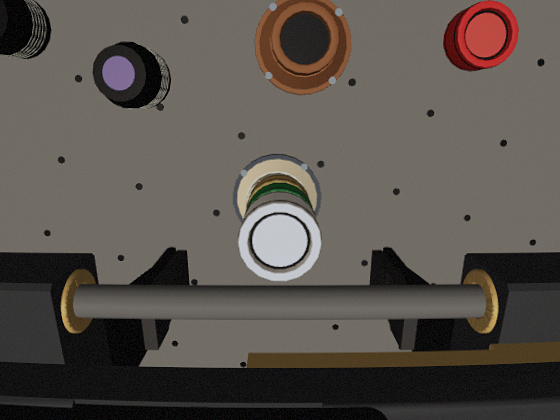

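The ivory column is made up (rim centre (280,241), expected (279,238.5)). Now the red cell.

>>> {"name": "send_rows", "arguments": {
  "rows": [
    {"hand":87,"x":30,"y":-18,"z":0,"roll":0},
    {"hand":87,"x":40,"y":-24,"z":0,"roll":0},
    {"hand":87,"x":40,"y":-24,"z":-20,"roll":0},
    {"hand":87,"x":40,"y":-24,"z":-30,"roll":0},
    {"hand":87,"x":29,"y":-18,"z":-36,"roll":0},
    {"hand":87,"x":0,"y":0,"z":0,"roll":0},
    {"hand":87,"x":0,"y":0,"z":0,"roll":0}
  ]
}}

```text
time: 19.2
position: [0.6092, 0.1443, 0.1528]
tool_rot: [-3.095, -0.534, 0.01]
ft_force: [-0.9, 0.1, 0.3]
grip_width: 0.999
grip_force: 0.0
```

Run:
```python
from h import *
cal=look('w9.png',[.616,.1428,.033],[.616,.1428,.029])
im=cv2.imread('pics/w9.png').astype(int)
m=(im[...,2]>2*im[...,1])&(im[...,2]>195)
m[260:]=0; blob(cal,'',m,.029)
```

```text
[0.6092 0.1443 0.1528] [-3.095 -0.534  0.01 ] 19.2 [ 0.24  0.46 -0.65  1.65  0.29  1.14 -1.72]
[285.5 222.1] [279.3 231.5]
[285.4 220.2] [279.3 229.4]
[289.3 207.8] [259 196  51  39  95] [0.6241 0.1432 0.029 ]
```

Run:
```python
from h import *
im=cv2.imread('pics/w9.png').astype(int); print(im[222,286],im[222,256],im[200,286])
cal=get_calibration('wrist')
m=(im[...,2]>1.5*im[...,1])&(im[...,1]>40)&(im[...,2]>80); m[260:]=0; blob(cal,'',m,.029)
m=(im[...,2]>2*im[...,1])&(im[...,2]>60); m[260:]=0; blob(cal,'',m,.03)
```

```text
[ 77  86 194] [35 36 53] [ 79  89 194]
[ 81.5 206.9] [  15  163  119   97 5393] [0.5814 0.2659 0.029 ]
[283.7 217.8] [ 243  175   82   85 2605] [0.6173 0.1459 0.03  ]
```

Red rim spans columns 243–325, centre (284,~221) vs predicted (285.5,222): consistent. Going down.

>>> {"name": "send_rows", "arguments": {
  "rows": [
    {"hand":87,"x":6,"y":-1,"z":-15,"roll":0},
    {"hand":87,"x":0,"y":0,"z":-15,"roll":0},
    {"hand":87,"x":0,"y":0,"z":-25,"roll":0},
    {"hand":87,"x":0,"y":0,"z":-20,"roll":0},
    {"hand":87,"x":0,"y":0,"z":0,"roll":0},
    {"hand":40,"x":0,"y":0,"z":0,"roll":0},
    {"hand":40,"x":0,"y":0,"z":0,"roll":0},
    {"hand":40,"x":0,"y":0,"z":0,"roll":0},
    {"hand":40,"x":0,"y":0,"z":0,"roll":0},
    {"hand":40,"x":0,"y":0,"z":0,"roll":0}
  ]
}}

```text
time: 20.25
position: [0.617, 0.1441, 0.0821]
tool_rot: [3.095, 0.536, 0.002]
ft_force: [-0.8, -1.3, -0.1]
grip_width: 0.63
grip_force: 0.0
```

>>> {"name": "send_rows", "arguments": {
  "rows": [
    {"hand":40,"x":0,"y":0,"z":0,"roll":0},
    {"hand":40,"x":0,"y":0,"z":0,"roll":0}
  ]
}}

```text
time: 20.45
position: [0.6168, 0.1441, 0.0819]
tool_rot: [3.095, 0.536, 0.001]
ft_force: [-0.5, -0.1, 1.8]
grip_width: 0.572
grip_force: 25.0
```

>>> {"name": "send_rows", "arguments": {
  "rows": [
    {"hand":40,"x":0,"y":0,"z":25,"roll":0},
    {"hand":40,"x":0,"y":0,"z":40,"roll":0},
    {"hand":40,"x":0,"y":-25,"z":15,"roll":0},
    {"hand":40,"x":2,"y":-40,"z":0,"roll":0},
    {"hand":40,"x":2,"y":-45,"z":0,"roll":0},
    {"hand":40,"x":3,"y":-45,"z":0,"roll":0},
    {"hand":40,"x":3,"y":-45,"z":0,"roll":0},
    {"hand":40,"x":3,"y":-40,"z":0,"roll":0},
    {"hand":40,"x":1,"y":-23,"z":0,"roll":0},
    {"hand":40,"x":0,"y":0,"z":0,"roll":0}
  ]
}}

```text
time: 21.45
position: [0.6298, -0.1255, 0.1605]
tool_rot: [3.095, 0.523, -0.003]
ft_force: [0.3, -0.5, -1.6]
grip_width: 0.564
grip_force: 25.0
```

>>> {"name": "send_rows", "arguments": {
  "rows": [
    {"hand":40,"x":0,"y":0,"z":0,"roll":0},
    {"hand":40,"x":0,"y":0,"z":0,"roll":0}
  ]
}}

```text
time: 21.65
position: [0.6305, -0.1167, 0.1613]
tool_rot: [-3.093, -0.539, 0.0]
ft_force: [-0.4, -0.2, -0.8]
grip_width: 0.567
grip_force: 25.0
```

Run:
```python
from h import *
cal=look('w10.png',[.6304,-.1188,.035],[.6304,-.1188,.008])
```

```text
[ 0.6305 -0.1167  0.1613] [-3.093 -0.539  0.   ] 21.65 [ 0.59  0.46 -0.57  1.61  0.26  1.16 -1.27]
[282.4 230.7] [279.2 229.4]
[282.1 218.4] [279.3 217.2]
```

View pics/w10.png

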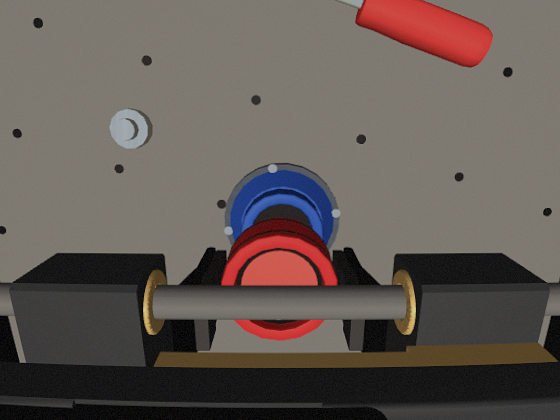

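The flange spans columns 226–339 (centre 282, as predicted); the red cell hangs centred at 280. Shift y by −2 and lower.

>>> {"name": "send_rows", "arguments": {
  "rows": [
    {"hand":40,"x":0,"y":-2,"z":-10,"roll":0},
    {"hand":40,"x":0,"y":0,"z":-15,"roll":0},
    {"hand":40,"x":0,"y":0,"z":-10,"roll":0},
    {"hand":40,"x":0,"y":0,"z":-5,"roll":0},
    {"hand":40,"x":0,"y":0,"z":-4,"roll":0},
    {"hand":40,"x":0,"y":0,"z":-2,"roll":0},
    {"hand":40,"x":0,"y":0,"z":-1,"roll":0},
    {"hand":40,"x":0,"y":0,"z":-1,"roll":0},
    {"hand":40,"x":0,"y":0,"z":0,"roll":0},
    {"hand":40,"x":0,"y":0,"z":0,"roll":0}
  ]
}}

```text
time: 22.7
position: [0.6308, -0.121, 0.1138]
tool_rot: [3.095, 0.536, 0.001]
ft_force: [-0.0, 0.7, -1.9]
grip_width: 0.57
grip_force: 25.0
```

>>> {"name": "send_rows", "arguments": {
  "rows": [
    {"hand":40,"x":0,"y":1.5,"z":-1,"roll":0},
    {"hand":40,"x":0,"y":0,"z":-1,"roll":0},
    {"hand":40,"x":0,"y":0,"z":-0.5,"roll":0},
    {"hand":40,"x":0,"y":0,"z":0,"roll":0},
    {"hand":40,"x":0,"y":0,"z":0,"roll":0}
  ]
}}

```text
time: 23.2
position: [0.6307, -0.1191, 0.1119]
tool_rot: [3.095, 0.536, 0.0]
ft_force: [-1.6, 0.3, 5.3]
grip_width: 0.569
grip_force: 25.0
```

Contact at 0.1119 (expected 0.112). Release.

>>> {"name": "send_rows", "arguments": {
  "rows": [
    {"hand":65,"x":0,"y":0,"z":0,"roll":0},
    {"hand":87,"x":0,"y":0,"z":0,"roll":0},
    {"hand":87,"x":0,"y":0,"z":0,"roll":0},
    {"hand":87,"x":0,"y":0,"z":0,"roll":0},
    {"hand":87,"x":0,"y":0,"z":20,"roll":0},
    {"hand":87,"x":0,"y":0,"z":40,"roll":0},
    {"hand":87,"x":0,"y":0,"z":20,"roll":0},
    {"hand":87,"x":0,"y":0,"z":0,"roll":0}
  ]
}}

```text
time: 24.0
position: [0.6327, -0.1195, 0.1949]
tool_rot: [3.093, 0.535, 0.01]
ft_force: [0.1, 0.7, 0.6]
grip_width: 0.999
grip_force: 0.0
```

Run:
```python
from h import *
cal=look('w11.png',[.6305,-.119,.063])
im=cv2.imread('pics/w11.png').astype(int)
m=(im[...,2]>2*im[...,1])&(im[...,2]>60); m[:150]=0; m[285:]=0; blob(cal,'',m,.06)
```

```text
[ 0.6327 -0.1195  0.1949] [3.093 0.535 0.01 ] 24.0 [ 0.6   0.43 -0.58  1.58  0.25  1.21 -1.26]
[276.1 230.7] [278.1 227.8]
[276.3 227.8] [ 238  189   78   80 2366] [ 0.6314 -0.1188  0.06  ]
```

Red is seated (region centred on 277, at (0.631,−0.119)). Now the eyepiece, passing high past the ivory column.

>>> {"name": "send_rows", "arguments": {
  "rows": [
    {"hand":87,"x":0,"y":20,"z":25,"roll":0},
    {"hand":87,"x":-8,"y":40,"z":25,"roll":0},
    {"hand":87,"x":-10,"y":45,"z":0,"roll":0},
    {"hand":87,"x":-12,"y":45,"z":0,"roll":0},
    {"hand":87,"x":-12,"y":45,"z":0,"roll":0},
    {"hand":87,"x":-12,"y":45,"z":0,"roll":0},
    {"hand":87,"x":-12,"y":45,"z":0,"roll":0},
    {"hand":87,"x":-12,"y":45,"z":0,"roll":0},
    {"hand":87,"x":-12,"y":45,"z":0,"roll":0},
    {"hand":87,"x":-12,"y":45,"z":0,"roll":0}
  ]
}}

```text
time: 25.05
position: [0.5275, 0.3015, 0.2393]
tool_rot: [3.095, 0.535, -0.003]
ft_force: [0.7, 1.1, 0.5]
grip_width: 0.999
grip_force: 0.0
```

>>> {"name": "send_rows", "arguments": {
  "rows": [
    {"hand":87,"x":-12,"y":45,"z":0,"roll":0},
    {"hand":87,"x":-12,"y":30,"z":-20,"roll":0},
    {"hand":87,"x":-10,"y":15,"z":-30,"roll":0},
    {"hand":87,"x":0,"y":0,"z":-25,"roll":0},
    {"hand":87,"x":0,"y":0,"z":0,"roll":0},
    {"hand":87,"x":0,"y":0,"z":0,"roll":0}
  ]
}}

```text
time: 25.65
position: [0.4946, 0.3897, 0.165]
tool_rot: [3.095, 0.535, -0.003]
ft_force: [-0.0, -0.2, 0.8]
grip_width: 1.0
grip_force: 0.0
```

Run:
```python
from h import *
cal=look('w12.png',[.494,.3946,.052])
im=cv2.imread('pics/w12.png').astype(int)
m=(im[...,0]>1.2*im[...,1])&(im[...,0]>80); m[:150]=0; m[285:]=0; blob(cal,'',m,.052)
```

```text
[0.4946 0.3897 0.165 ] [ 3.095e+00  5.350e-01 -3.000e-03] 25.65 [-0.11  0.48 -0.77  1.63  0.36  1.18 -2.19]
[270.4 234.2] [278.7 236. ]
[269.8 238.4] [ 249  219   42   40 1316] [0.4914 0.3941 0.052 ]
```

View pics/w12.png

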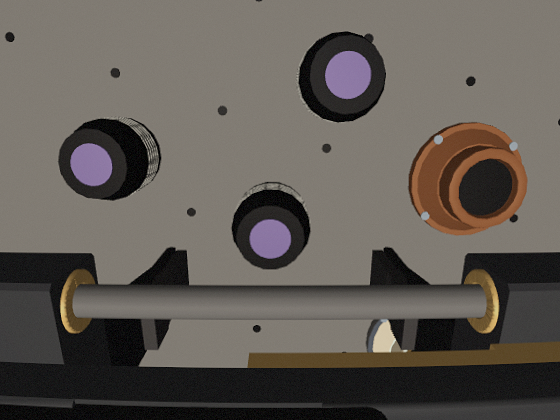

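The meant eyepiece's lens is at (270,238); the other two at (91,164) and (348,75) are clear of the fingers. Correct by −2, +4 and go down.

>>> {"name": "send_rows", "arguments": {
  "rows": [
    {"hand":87,"x":-2,"y":4,"z":-10,"roll":0},
    {"hand":87,"x":0,"y":0,"z":-15,"roll":0},
    {"hand":87,"x":0,"y":0,"z":-20,"roll":0},
    {"hand":87,"x":0,"y":0,"z":-25,"roll":0},
    {"hand":87,"x":0,"y":0,"z":-17,"roll":0},
    {"hand":87,"x":0,"y":0,"z":0,"roll":0},
    {"hand":40,"x":0,"y":0,"z":0,"roll":0},
    {"hand":40,"x":0,"y":0,"z":0,"roll":0},
    {"hand":40,"x":0,"y":0,"z":0,"roll":0},
    {"hand":40,"x":0,"y":0,"z":0,"roll":0}
  ]
}}

```text
time: 26.7
position: [0.493, 0.3949, 0.08]
tool_rot: [-3.095, -0.536, -0.002]
ft_force: [0.3, -0.0, -0.2]
grip_width: 0.721
grip_force: 0.0
```

>>> {"name": "send_rows", "arguments": {
  "rows": [
    {"hand":40,"x":0,"y":0,"z":0,"roll":0},
    {"hand":40,"x":0,"y":0,"z":0,"roll":0},
    {"hand":40,"x":0,"y":0,"z":0,"roll":0}
  ]
}}

```text
time: 27.0
position: [0.4928, 0.3947, 0.0794]
tool_rot: [-3.096, -0.536, -0.001]
ft_force: [-0.8, 0.8, 1.2]
grip_width: 0.567
grip_force: 25.0
```

>>> {"name": "send_rows", "arguments": {
  "rows": [
    {"hand":40,"x":0,"y":0,"z":25,"roll":0},
    {"hand":40,"x":0,"y":0,"z":40,"roll":0},
    {"hand":40,"x":0,"y":0,"z":45,"roll":0},
    {"hand":40,"x":8,"y":-10,"z":40,"roll":0},
    {"hand":40,"x":12,"y":-35,"z":10,"roll":0},
    {"hand":40,"x":12,"y":-45,"z":0,"roll":0},
    {"hand":40,"x":12,"y":-45,"z":0,"roll":0},
    {"hand":40,"x":12,"y":-45,"z":0,"roll":0},
    {"hand":40,"x":12,"y":-45,"z":0,"roll":0},
    {"hand":40,"x":12,"y":-45,"z":0,"roll":0}
  ]
}}

```text
time: 28.0
position: [0.5724, 0.1225, 0.2386]
tool_rot: [3.095, 0.536, -0.001]
ft_force: [0.8, -0.6, -1.3]
grip_width: 0.563
grip_force: 25.0
```

>>> {"name": "send_rows", "arguments": {
  "rows": [
    {"hand":40,"x":12,"y":-45,"z":0,"roll":0},
    {"hand":40,"x":12,"y":-45,"z":0,"roll":0},
    {"hand":40,"x":12,"y":-45,"z":0,"roll":0},
    {"hand":40,"x":12,"y":-45,"z":-10,"roll":0},
    {"hand":40,"x":7,"y":-35,"z":-15,"roll":0},
    {"hand":40,"x":3,"y":-24,"z":-15,"roll":0},
    {"hand":40,"x":0,"y":0,"z":-5,"roll":0},
    {"hand":40,"x":0,"y":0,"z":0,"roll":0},
    {"hand":40,"x":0,"y":0,"z":0,"roll":0}
  ]
}}

```text
time: 28.9
position: [0.6307, -0.1123, 0.1942]
tool_rot: [-3.094, -0.539, -0.0]
ft_force: [0.3, -0.3, -2.1]
grip_width: 0.563
grip_force: 25.0
```

Shift y by −7, then lower 55 mm to about 2 mm above the seat.

>>> {"name": "send_rows", "arguments": {
  "rows": [
    {"hand":40,"x":0,"y":-6,"z":0,"roll":0},
    {"hand":40,"x":0,"y":0,"z":-20,"roll":0},
    {"hand":40,"x":0,"y":0,"z":-15,"roll":0},
    {"hand":40,"x":0,"y":0,"z":-6,"roll":0},
    {"hand":40,"x":0,"y":0,"z":-3,"roll":0},
    {"hand":40,"x":0,"y":0,"z":0,"roll":0},
    {"hand":40,"x":0,"y":0,"z":0,"roll":0}
  ]
}}

```text
time: 29.6
position: [0.6311, -0.1203, 0.1507]
tool_rot: [3.095, 0.536, 0.002]
ft_force: [-0.2, 0.2, -1.3]
grip_width: 0.567
grip_force: 25.0
```

>>> {"name": "send_rows", "arguments": {
  "rows": [
    {"hand":40,"x":0,"y":1,"z":-4,"roll":0},
    {"hand":40,"x":0,"y":0,"z":-3,"roll":0},
    {"hand":40,"x":0,"y":0,"z":-3,"roll":0},
    {"hand":40,"x":0,"y":0,"z":-2,"roll":0},
    {"hand":40,"x":0,"y":0,"z":-1,"roll":0},
    {"hand":40,"x":0,"y":0,"z":0,"roll":0},
    {"hand":40,"x":0,"y":0,"z":0,"roll":0}
  ]
}}

```text
time: 30.3
position: [0.6305, -0.1195, 0.1374]
tool_rot: [3.095, 0.536, -0.0]
ft_force: [-3.5, 0.3, 2.9]
grip_width: 0.563
grip_force: 25.0
```

Contact at the expected 0.1374. Release and retreat.

>>> {"name": "send_rows", "arguments": {
  "rows": [
    {"hand":65,"x":0,"y":0,"z":0,"roll":0},
    {"hand":87,"x":0,"y":0,"z":0,"roll":0},
    {"hand":87,"x":0,"y":0,"z":0,"roll":0},
    {"hand":87,"x":0,"y":0,"z":0,"roll":0},
    {"hand":87,"x":0,"y":0,"z":20,"roll":0},
    {"hand":87,"x":0,"y":0,"z":40,"roll":0},
    {"hand":87,"x":0,"y":0,"z":40,"roll":0},
    {"hand":87,"x":0,"y":-20,"z":20,"roll":0},
    {"hand":87,"x":-20,"y":-45,"z":0,"roll":0},
    {"hand":87,"x":-20,"y":-45,"z":0,"roll":0}
  ]
}}

```text
time: 31.3
position: [0.5912, -0.2294, 0.2584]
tool_rot: [3.093, 0.541, 0.004]
ft_force: [0.5, -1.4, -0.6]
grip_width: 1.003
grip_force: 0.0
```

>>> {"name": "send_rows", "arguments": {
  "rows": [
    {"hand":87,"x":-20,"y":-45,"z":0,"roll":0},
    {"hand":87,"x":-20,"y":-45,"z":0,"roll":0},
    {"hand":87,"x":0,"y":-45,"z":0,"roll":0},
    {"hand":87,"x":0,"y":0,"z":0,"roll":0},
    {"hand":87,"x":0,"y":0,"z":0,"roll":0}
  ]
}}

```text
time: 31.8
position: [0.55, -0.3658, 0.2564]
tool_rot: [-3.096, -0.531, 0.0]
ft_force: [1.1, 1.1, -0.0]
grip_width: 0.998
grip_force: 0.0
```

Run:
```python
from h import *
im=snap('top','t2.png'); cal=get_calibration('top')
Ti=np.linalg.inv(np.array(cal['world_from_camera']))
for p in ([.4355,.2505,.127],[.6305,-.119,.110]):
    print(cv2.projectPoints(np.array([p]),cv2.Rodrigues(Ti[:3,:3])[0],Ti[:3,3],cal['mtx'],cal['D'])[0].ravel().round(1))
m=im.astype(int); q=((m[...,0]>1.2*m[...,1])&(m[...,2]>80)); n,_,st,c=cv2.connectedComponentsWithStats(q.astype(np.uint8)); print([(c[i].round(1),st[i,4]) for i in range(1,n) if st[i,4]>15])
q=m.min(2)>185; n,_,st,c=cv2.connectedComponentsWithStats(q.astype(np.uint8)); print([(c[i].round(1),st[i,4]) for i in range(1,n) if st[i,4]>15])
```

```text
[176.4 268.5]
[339.6 184.3]
[(array([339.6, 184. ]), np.int32(88)), (array([129.1, 202.3]), np.int32(77)), (array([ 80.9, 239.3]), np.int32(74))]
[(array([176.2, 261.6]), np.int32(32)), (array([177.3, 268.2]), np.int32(132))]
```

Both column tops are where fully seated stacks should appear: violet lens at (339.6,184.0) vs (339.6,184.3), silver glass at (177,268) vs (176,268.5). Handing in.

```bash
python3 -c "
from bench import *
print(close_job())"
```

```text
the job is handed in; nothing more can be done
None
```

Both optical columns are made up as asked and everything is let go; the job was handed in at about 32 s, the last top-camera check put both column tops where fully seated stacks should be, and the hand-in returned no verdict.

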